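# Hold the dusting stencil over the cake

## Task

Switch the dust extractor on by turning its red main-switch handle a quarter turn clockwise, from off fully to on. Then take the blue dusting stencil by its upright black grip, carry it over the row of topping containers without disturbing them, and hold it level about 10 mm above the top of the chocolate cake, centred on it and with its long edges in line with the cake's long edges, never touching the cake or its board. Finish while still holding the stencil there, steady in the gripper, so that a colleague can dust the sugar through it; leave the extractor on.

Things in the scene. Friction and masses are not known exactly. Their poses are not given: they have to be found in the camera images.
- main_switch (a joint): Rotary main switch on top of the dust extractor: 0 = off, 1.57 = fully on, turning clockwise seen from above, with stops at both. An over-centre spring holds it at both ends: it pushes back with up to about 0.2 N m before the half-way point and snaps the handle on to the stop after it.
- main_switch_grip (a point): The switch's red handle: an upright bar 13 mm thick, 50 mm long and 32 mm high, on a red disc 48 mm across and 5 mm thick, on a yellow plate 66 mm square. This point lies on the turning axis (vertical), 13 mm below the bar's top and 19 mm above the disc, and turns with the handle. The bar's length runs along this point's y axis, its thickness along x. At off the bar runs left-right along the extractor's y, at on along the extractor's x.
- extractor: Benchtop dust extractor, a fixed metal box 220 (x) x 160 (y) x 140 mm high with a louvred intake in its +y side, whose collar stands 16 mm out, standing right of the cake. Origin: centre of its underside, on the bench. The switch axis stands at x = +20, y = +20 mm of it; the handle's top is 180 mm above the bench.
- stencil: The blue dusting stencil as a whole (loose, about 160 g, lies flat on the bench): a sheet 200 (x) x 140 (y) x 4 mm with a diamond lattice, a tang 50 mm wide running on from its -x end to x = -151 mm, and an upright black grip on the tang. Origin: centre of the underside of the 200 x 140 sheet, z up.
- stencil_center (a point): Centre of the underside of the stencil's 200 x 140 mm sheet (same axes as the stencil: x along its length, away from the grip; z up).
- stencil_grip (a point): Middle of the stencil's upright black grip, 135 mm from the sheet's centre towards -x and 31 mm above the sheet's underside. The grip is a block 12 mm thick (along the stencil's x), 46 mm wide (along y), standing 50 mm above the 4 mm sheet, so its top is 23 mm above this point and the sheet's upper face 27 mm below it.
- cake: Chocolate-iced slab cake, 200 (x) x 140 (y) x 60 mm high, on a white board 260 x 190 x 12 mm, fixed on the bench. Origin: centre of the board's underside.
- cake_top (a point): Centre of the cake's flat top face, 72 mm above the bench; x along its long side, y along its short side, z up.
- dredger: Steel sugar dredger, 70 mm across, 114 mm high, loose, bystander in the row between stencil and cake. Origin: centre of its foot.
- sprinkles: Orange jar with red lid, 64 mm across, 125 mm high, loose, bystander in the row. Origin: centre of its foot.
- cocoa_tub: White square tub with green lid, 75 x 75 mm, 106 mm high, loose, bystander in the row. Origin: centre of its foot.

How it is judged:
On the way, in this order (a step that is already met when the one before it is completed fails the run):
1. the extractor's main switch is turned on (value of joint main_switch above 1.4 rad), for 0.2 s.
2. the stencil is lifted clear of the bench in the gripper (height (world z) of stencil_center above 0.06 m and contact force between stencil and the fingers above 1 N), for 0.2 s.
At the end, for the whole second after the job is handed in: Switch on (over 1.4 rad); the gripper alone holds the stencil still, underside 4-20 mm above the cake top, centre within 10 mm, long edges within 0.09 rad of the cake's either way round, level within 0.07 rad, touching nothing else; containers upright within 20 mm of their start (value of joint main_switch above 1.4 rad and contact force between stencil and the fingers above 1 N and z of stencil_center in the frame of cake_top between 0.004 and 0.02 m and horizontal distance between stencil_center and cake_top below 0.01 m and angle between the x axis of stencil and the x axis of cake, either way round below 0.09 rad and angle between stencil's own z axis and vertical below 0.07 rad and linear speed of stencil below 0.02 m/s and contact force between stencil and cake below 0.1 N and contact force between stencil and extractor below 0.1 N and contact force between stencil and dredger below 0.1 N and contact force between stencil and sprinkles below 0.1 N and contact force between stencil and cocoa_tub below 0.1 N and distance of each of dredger, sprinkles, cocoa_tub from where it was at the start of the episode below 0.02 m and angle between each of dredger, sprinkles, cocoa_tub's own z axis and vertical below 0.2 rad); the arm keeps its last pose, push and grip.
It fails at once if the cake or its board is touched (contact force between cake and anything else above 0.3 N).
It fails at once if a topping container is shifted by more than 20 mm or tipped (distance of any of dredger, sprinkles, cocoa_tub from where it was at the start of the episode above 0.02 m or angle between any of dredger, sprinkles, cocoa_tub's own z axis and vertical above 0.2 rad).
It also fails if it takes over 61 s, if anything falls off the work surface, if the arm or the gripper's body presses on something with over 40 N, if the wrist force passes 120 N, or if a joint passes its speed limit or range.

## Robot

A 7-joint arm with a two-finger parallel gripper is mounted at the origin on the work surface. World frame = base frame: x ahead of the robot, y to its left, z up, the work surface at z = 0. Lengths are in m, angles in rad, forces in N, time in s.
With the tool pointing down it reaches from about 0.425 to 1.025 m from the base axis. Payload 9.4 kg.
Tool frame: the origin (TCP) lies at the very end of the fingers, on their centre line; the grasp point (between the pads) lies 19 mm behind it; z points along the fingers, y is the line along which they close (so a half turn about z gives the same grasp; the last joint's range is limited). The gripper opens to 85 mm and grips with 20 to 120 N. Pads are 22 mm wide; open, the fingers measure 114 mm over their backs; the gripper's body (76 mm by 85 mm) begins 54 mm behind the grasp point. The pads swing forward as they close: fully open they stand 13 mm farther back than shut.
Start: joints at [1.128, 0.599, -0.003, 1.599, 0.002, 0.943, -0.08], TCP at [0.259, -0.677, 0.231] pointing down, gripper open.
Joint ranges: [-2.57, 2.57], [-0.35, 1.97], [-1.29, 1.29], [0.11, 2.56], [-1.05, 4.19], [0.11, 1.86], [-2.63, 2.63]. Speed limits (rad/s): [2.22, 2.22, 3.01, 3.01, 3.14, 3.14, 3.14].

## Interface

Orientations are given as [roll, pitch, yaw] about the fixed x, y, z axes, in that order (R = Rz(yaw) Ry(pitch) Rx(roll)).
In Python, from plant import arm gives the robot as it stands.
- The arm moves only by the shell command python3 -m creep 'ROWS'. ROWS is JSON, a list of rows, each a list of 5 numbers: the shift along the tool's x, y, z in cm, then the turn about the tool's z in rad, then the opening, from 0 (shut) to 1 (fully open). A call has 1 to 5 rows; each row shifts and turns the commanded pose from where the row before left it, along the tool's axes as they then stand; what a row does not reach is not made up. A row lasts 1/12 s, in which the tool goes at most 41.7 mm and 7.16 degrees, less where a joint would pass 70% of its speed; a pose out of reach is approached as far as the arm can. A call is refused whole if a number of a shift passes 4.17 or a number of a turn 0.125, either way. A call with a gripper value outside its range is refused whole. The fingers move at their own pace and stop on an object; the grip force is fixed at half the most. Time passes only in rows, so rows that do not move let the fingers close. It gives the time, the measured TCP pose, the force, the opening and the grip force at its end, in the units of the state.
- arm.get_obs(): the state, without advancing time (a new reading comes with each control period).
- arm.read_camera(name): name is "side" or "top" or "wrist"; returns the picture (400x640x3 uint8, red, green, blue); there is no depth.
- arm.camera_info(name): a dict with "intrinsics" (3x3 intrinsics, pixels), "D" ([k1, k2, p1, p2, k3] as OpenCV has them; the pictures are not rectified), "view" (4x4, takes a point from world to camera coordinates); the wrist camera has in their place "tool_from_camera" (4x4, takes a point from camera to tool coordinates, whose origin is the TCP and whose axes are the flange's). Camera axes: x right, y down, z forward; pixel columns grow to the right and rows downward; lengths in m; the calibration is good to about 2 mm. A picture is of the moment at which its call begins: read the wrist's pose just before it. camera_info takes no time and is no camera call.
- arm.job_done(): hands the job in; it is judged then, once.
The state is a dict: "t": time; "q": joint angles; "qvel": joint speeds; "tau": joint torques, N m; "position": TCP position; "orientation": TCP orientation; "ft_force": force on the tool from outside, world axes, zero at the start; "torque": the same for the moment, N m; "gripper_width": finger opening in m; "grip_force": force on a finger pad.
Only numpy, scipy, OpenCV 4.12 (cv2) and the standard library are available. Lean on these libraries where they do the work, as an engineer would, in place of code of your own. Each camera call takes 0.05 s, during which the arm holds its last target. There are 200 camera calls.

## Working session

There is one attempt and no reset: what is moved stays moved. The work goes in short steps, Python scripts to look and compute and a shell command to move; the robot and the scene stay as the last step left them, time stands still between calls to the robot, and variables do not carry over. Pictures are saved under pics/ and viewed, at most 10 in all, crops included, and the job is handed in when it is done.

```bash
ls; mkdir -p pics
python3 - <<'E'
from plant import arm
import cv2,numpy as np
o=arm.get_obs();print({k:np.round(v,3).tolist() for k,v in o.items()})
for n in ("side","top"):
    i=arm.camera_info(n);print(n,np.round(i["intrinsics"],1).tolist(),i["D"],np.round(i["view"],3).tolist())
    cv2.imwrite(f"pics/{n}0.png",arm.read_camera(n)[:,:,::-1])
print(arm.camera_info("wrist"))
E
```

```text
pics
{'t': 0.0, 'q': [1.128, 0.6, -0.003, 1.6, 0.002, 0.943, -0.08], 'qvel': [0.0, 0.002, -0.001, 0.0, -0.0, 0.001, -0.001], 'tau': [-0.0, -77.643, 1.564, -25.801, 0.012, 0.009, -0.0], 'position': [0.259, -0.677, 0.23], 'orientation': [-3.14, 0.0, 0.366], 'ft_force': [0.53, -1.277, 0.108], 'torque': [0.041, 0.036, -0.008], 'grip_force': 0.0, 'gripper_width': 0.085}
side [[502.5, 0.0, 317.9], [0.0, 502.5, 211.4], [0.0, 0.0, 1.0]] [0.01193049 0.         0.         0.         0.        ] [[-0.813, -0.582, 0.015, 0.424], [-0.407, 0.55, -0.729, 0.325], [0.416, -0.599, -0.684, 1.063], [0.0, 0.0, 0.0, 1.0]]
top [[491.2, 0.0, 318.8], [0.0, 491.2, 194.7], [0.0, 0.0, 1.0]] [-0.06048157  0.          0.          0.          0.        ] [[-0.002, -1.0, 0.015, -0.061], [-0.987, -0.001, -0.158, 0.556], [0.158, -0.015, -0.987, 1.419], [0.0, 0.0, 0.0, 1.0]]
{'intrinsics': array([[327.45750898,   0.        , 320.47570792],
       [  0.        , 327.45750898, 205.49742386],
       [  0.        ,   0.        ,   1.        ]]), 'D': array([-0.02283294,  0.        ,  0.        ,  0.        ,  0.        ]), 'tool_from_camera': array([[ 1.90007885e-04, -9.46888136e-01, -3.21563092e-01,
         8.44787201e-02],
       [ 9.99999948e-01,  2.63295154e-04, -1.84421607e-04,
        -4.36261471e-04],
       [ 2.59292636e-04, -3.21563041e-01,  9.46888137e-01,
        -1.42186658e-01],
       [ 0.00000000e+00,  0.00000000e+00,  0.00000000e+00,
         1.00000000e+00]])}
```

View pics/top0.png

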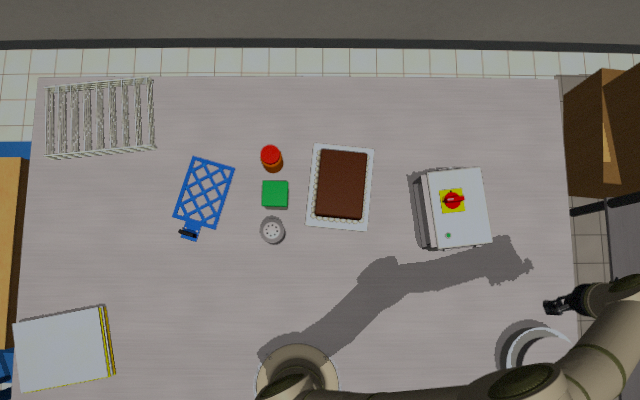

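View pics/side0.png

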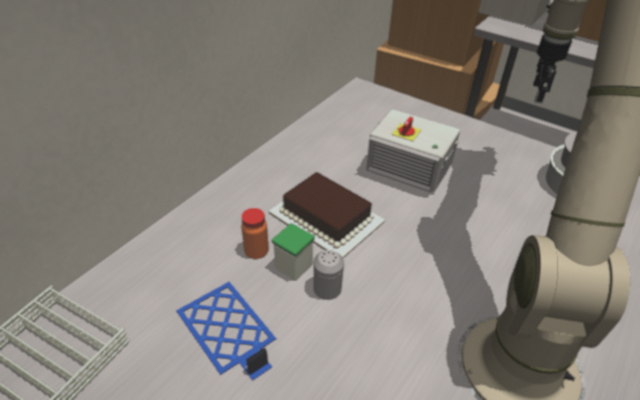

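```bash
cat > h.py <<'E'
import numpy as np,cv2
from plant import arm
from scipy.spatial.transform import Rotation as R
def cam(name,obs=None):
    i=arm.camera_info(name);K,D=i["intrinsics"],i["D"]
    if name=="wrist":
        T=np.eye(4);T[:3,:3]=R.from_euler('xyz',obs["orientation"]).as_matrix();T[:3,3]=obs["position"]
        return K,D,T@i["tool_from_camera"]
    return K,D,np.linalg.inv(i["view"])
def onplane(px,z,c):
    K,D,T=c
    u=cv2.undistortPoints(np.float64(px).reshape(-1,1,2),K,D).reshape(-1,2)
    d=np.c_[u,np.ones(len(u))]@T[:3,:3].T;o=T[:3,3]
    return (o+d*((z-o[2])/d[:,2])[:,None])[:,:2]
def mask(rgb,f):
    h=cv2.cvtColor(rgb,cv2.COLOR_RGB2HSV).astype(int);return f(h[...,0],h[...,1],h[...,2]).astype(np.uint8)
def biggest(m):
    return max(cv2.findContours(m,cv2.RETR_EXTERNAL,cv2.CHAIN_APPROX_NONE)[0],key=cv2.contourArea).reshape(-1,2)
def rect(c,z,cm):
    p=onplane(c,z,cm);(x,y),(w,h),a=cv2.minAreaRect((p*1000).astype(np.float32))
    if w<h:w,h,a=h,w,a+90
    a=(a+90)%180-90
    return np.round([x,y,w,h,a],1)  # mm, deg of long side
BLUE=lambda h,s,v:(h>100)&(h<125)&(s>130)&(v>70)
BROWN=lambda h,s,v:((h<15)|(h>170))&(s>90)&(v<110)
YEL=lambda h,s,v:(h>22)&(h<35)&(s>150)&(v>120)
RED=lambda h,s,v:((h<6)|(h>174))&(s>170)&(v>110)
GREEN=lambda h,s,v:(h>45)&(h<75)&(s>130)&(v>70)
E
python3 - <<'E'
from h import *
im=arm.read_camera("top");c=cam("top")
def roi(m,x0,x1,y0,y1):
    z=np.zeros_like(m);z[y0:y1,x0:x1]=m[y0:y1,x0:x1];return z
m=roi(mask(im,BLUE),165,245,150,245)
ct=np.concatenate([q.reshape(-1,2) for q in cv2.findContours(m,cv2.RETR_EXTERNAL,cv2.CHAIN_APPROX_NONE)[0] if len(q)>8])
print("stencil all",rect(ct,.004,c))
print("cake",rect(biggest(roi(mask(im,BROWN),300,380,140,235)),.072,c))
mp=roi(mask(im,YEL)|mask(im,RED),430,480,180,220)
print("plate",rect(biggest(mp),.143,c))
print("red",rect(biggest(roi(mask(im,RED),430,480,180,220)),.16,c))
bk=roi(mask(im,lambda h,s,v:v<45),175,205,222,245);print("grip",rect(biggest(bk),.054,c))
print("green",rect(biggest(roi(mask(im,GREEN),250,300,170,220)),.106,c))
print("jar",rect(biggest(roi(mask(im,RED),250,300,140,175)),.125,c))
print("dredger", onplane([[271,226]],.114,c)*1000)
cr=im[140:250,165:385];cr2=im[150:260,400:510]
cv2.imwrite("pics/crop.png",cv2.resize(np.hstack([cr,cr2]),None,fx=2.4,fy=2.4,interpolation=cv2.INTER_CUBIC)[:,:,::-1])
E
```

```text
stencil all [546.6 299.5 249.8 139.2 -16.8]
cake [ 583.9 -125.   200.4  137.    -5.8]
plate [ 524.9 -431.9   66.6   64.   -83.6]
red [ 521.3 -430.3   50.1   43.    71.3]
grip [440.6 324.5  51.6   9.6  74.4]
green [550.   65.9  72.3  71.6   0. ]
jar [661.   78.9  52.8  51.4   0.7]
dredger [[456.15553329  74.09641168]]
```

View pics/crop.png

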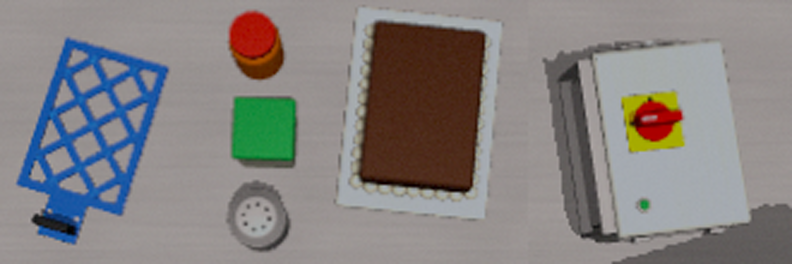

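```bash
python3 -m creep '[[3.36,-1.34,0,0,1],[3.36,-1.34,0,0,1],[3.36,-1.34,0,0,1],[3.36,-1.34,0,0,1],[3.36,-1.34,0,0,1]]'
python3 -m creep '[[3.36,-1.34,0,0,1],[3.36,-1.34,0,0,1],[3.36,-1.34,0,0,1],[3.36,-1.34,0,0,1],[3.36,-1.34,0,0,1]]'
python3 -m creep '[[0,0,0,-0.12,1],[0,0,0,-0.12,1],[0,0,0,-0.12,1],[0,0,0,-0.12,1],[0,0,0,-0.12,1]]'
python3 -m creep '[[0,0,0,-0.12,1],[0,0,0,-0.12,1],[0,0,0,-0.12,1],[0,0,0,-0.12,1],[0,0,0,-0.12,1]]'
python3 -m creep '[[0,0,0,-0.115,1],[0,0,0,0,1],[0,0,0,0,1]]'
python3 - <<'E'
from h import *
o=arm.get_obs();im=arm.read_camera("wrist");c=cam("wrist",o)
print(o["position"],o["orientation"],o["q"])
print("plate",rect(biggest(mask(im,YEL)|mask(im,RED)),.143,c))
r=biggest(mask(im,RED));print(r.min(0),r.max(0),"red",rect(r,.148,c))
cv2.imwrite("pics/w1.png",im[:,:,::-1])
E
```

```text
t: 0.57
position: [0.3931, -0.553, 0.231]
orientation: [-3.141, 0.0, 0.366]
ft_force: [0.8, -0.2, -0.5]
gripper_width: 0.0856
grip_force: 0.0
t: 0.98
position: [0.5261, -0.4303, 0.2311]
orientation: [-3.141, 0.0, 0.366]
ft_force: [0.6, -0.4, -0.0]
gripper_width: 0.0855
grip_force: 0.0
t: 1.4
position: [0.5251, -0.4315, 0.231]
orientation: [-3.141, 0.0, 0.972]
ft_force: [0.2, -0.1, 0.3]
gripper_width: 0.0856
grip_force: 0.0
t: 1.82
position: [0.525, -0.4317, 0.231]
orientation: [-3.141, -0.0, 1.572]
ft_force: [0.1, 0.1, -0.7]
gripper_width: 0.0854
grip_force: 0.0
t: 2.07
position: [0.5249, -0.4319, 0.231]
orientation: [-3.141, -0.001, 1.677]
ft_force: [0.2, 0.3, 0.5]
gripper_width: 0.0854
grip_force: 0.0
[ 0.52486556 -0.43187017  0.23096931] [-3.14140696e+00 -5.59997551e-04  1.67685792e+00] [ 0.8416235   0.56808858 -0.36936507  1.69434363  0.24515754  0.92548193
  0.48280289]
plate [ 507.  -450.    33.2   24.6  -83.9]
[311 241] [328 266] red [ 528.9 -463.2   21.2   13.1  -83.5]
```

View pics/w1.png

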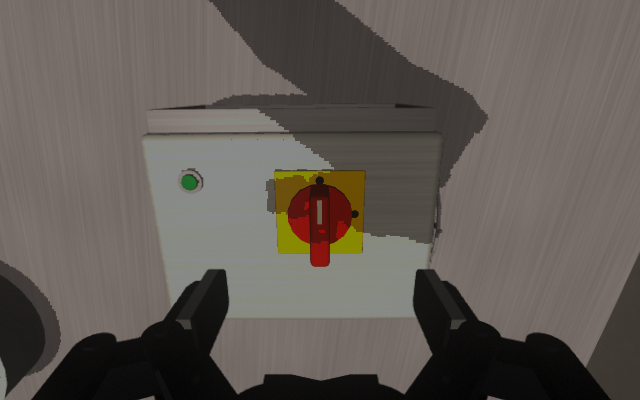

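Run:
```python
from h import *
o=arm.get_obs();c=cam("wrist",o)
p=onplane([[275,170],[365,171],[364,253],[277,253]],.143,c);print(p,p.mean(0),onplane([[320,215]],.148,c))
print(onplane([[320,195],[320,265]],.18,c))
```

```text
[[ 0.49052681 -0.40281825]
 [ 0.55476622 -0.39672253]
 [ 0.56373863 -0.4614622 ]
 [ 0.49612666 -0.46865592]] [ 0.52628958 -0.43241473] [[ 0.52602413 -0.43175064]]
[[ 0.52343918 -0.40684443]
 [ 0.52855177 -0.45515919]]
```

```bash
python3 -m creep '[[0,0.1,2,0,1],[0,0,2,0,1],[0,0,2,0,1],[0,0,1.5,0,1],[0,0,0,0,1]]'
python3 -m creep '[[0,0,0,0,0],[0,0,0,0,0],[0,0,0,0,0],[0,0,0,0,0],[0,0,0,0,0]]'
python3 -m creep '[[0,0,0,0,0],[0,0,0,0,0],[0,0,0,0,0],[0,0,0,0,0],[0,0,0,0,0]]'
```

```text
t: 2.53
position: [0.5247, -0.4306, 0.153]
orientation: [-3.138, -0.003, 1.678]
ft_force: [-1.2, 0.0, 0.6]
gripper_width: 0.0855
grip_force: 0.0
t: 2.95
position: [0.5265, -0.4318, 0.1572]
orientation: [3.141, 0.001, 1.68]
ft_force: [0.1, 0.4, 0.3]
gripper_width: 0.0256
grip_force: 0.0
t: 3.37
position: [0.5243, -0.4321, 0.1573]
orientation: [-3.139, 0.0, 1.68]
ft_force: [-6.8, 1.1, 9.8]
gripper_width: 0.0121
grip_force: 60.0
```

```bash
python3 -m creep '[[0,0,0,0.08,0],[0,0,0,0.08,0],[0,0,0,0.08,0],[0,0,0,0.08,0],[0,0,0,0.08,0]]'
python3 -m creep '[[0,0,0,0.08,0],[0,0,0,0.08,0],[0,0,0,0.08,0],[0,0,0,0.08,0],[0,0,0,0.08,0]]'
python3 -m creep '[[0,0,0,0.08,0],[0,0,0,0.08,0],[0,0,0,0.08,0],[0,0,0,0.08,0],[0,0,0,0.08,0]]'
python3 -m creep '[[0,0,0,0.08,0],[0,0,0,0.08,0],[0,0,0,0.08,0],[0,0,0,0.08,0],[0,0,0,0.05,0]]'
python3 -m creep '[[0,0,0,0,0],[0,0,0,0,0],[0,0,0,0,0]]'
```

```text
t: 3.78
position: [0.525, -0.4321, 0.1573]
orientation: [-3.14, 0.001, 1.276]
ft_force: [-5.2, -0.0, 6.5]
gripper_width: 0.0117
grip_force: 59.6
t: 4.2
position: [0.5256, -0.4325, 0.1573]
orientation: [3.141, 0.001, 0.876]
ft_force: [-3.7, -1.0, 4.1]
gripper_width: 0.0121
grip_force: 59.3
t: 4.62
position: [0.5261, -0.433, 0.1573]
orientation: [3.139, 0.0, 0.476]
ft_force: [-0.3, -3.7, 2.5]
gripper_width: 0.0116
grip_force: 59.0
t: 5.03
position: [0.5262, -0.4337, 0.1573]
orientation: [3.138, -0.001, 0.105]
ft_force: [0.4, -5.1, 1.1]
gripper_width: 0.0118
grip_force: 59.0
t: 5.28
position: [0.5263, -0.4337, 0.1573]
orientation: [3.138, -0.001, 0.11]
ft_force: [-0.5, -5.1, 2.1]
gripper_width: 0.012
grip_force: 59.0
```

```bash
python3 -m creep '[[0,0,0,0,1],[0,0,0,0,1],[0,0,0,0,1],[0,0,0,0,1],[0,0,0,0,1]]'
python3 -m creep '[[0,0,0,0,1],[0,0,0,0,1],[0,0,0,0,1],[0,0,-2,0,1],[0,0,-3,0,1]]'
python3 -m creep '[[0,0,-4,0,1],[0,0,-2,0,1],[0,0,0,0,1]]'
python3 - <<'E'
from h import *
o=arm.get_obs();im=arm.read_camera("wrist");print(o["position"],o["orientation"],o["q"])
cv2.imwrite("pics/w2.png",im[:,:,::-1])
E
```

```text
t: 5.7
position: [0.5262, -0.4312, 0.1562]
orientation: [-3.141, 0.0, 0.111]
ft_force: [1.1, -0.8, 0.4]
gripper_width: 0.0713
grip_force: 0.0
t: 6.12
position: [0.5248, -0.4304, 0.2039]
orientation: [-3.138, 0.004, 0.111]
ft_force: [0.1, -0.6, -0.1]
gripper_width: 0.0854
grip_force: 0.0
t: 6.37
position: [0.5278, -0.4332, 0.2718]
orientation: [3.136, -0.006, 0.111]
ft_force: [0.7, -0.8, -0.6]
gripper_width: 0.0851
grip_force: 0.0
[ 0.52784189 -0.43323402  0.2718209 ] [ 3.13611542 -0.00606157  0.11051341] [ 0.52328305  0.50795541  0.12483327  1.67359612 -0.07425805  0.95647029
 -0.78545102]
```

View pics/w2.png

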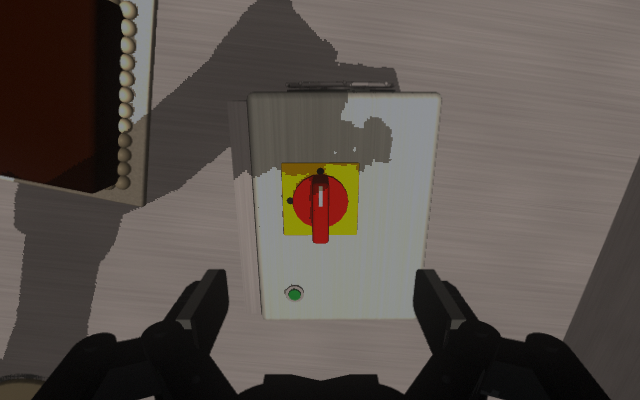

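```bash
python3 -m creep '[[0,0,0,-0.117,1],[0,0,0,-0.117,1],[0,0,0,-0.117,1],[0,0,0,-0.117,1],[0,0,0,-0.117,1]]' | grep -A1 posi
python3 -m creep '[[0,0,0,-0.117,1],[0,0,0,-0.117,1],[0,0,0,-0.117,1],[0,0,0,-0.117,1],[0,0,0,-0.117,1]]' | grep -A1 posi
python3 -m creep '[[3.52,-1.52,0,0,1],[3.52,-1.52,0,0,1],[3.52,-1.52,0,0,1],[3.52,-1.52,0,0,1],[3.52,-1.52,0,0,1]]'| grep -A1 posi
python3 -m creep '[[3.52,-1.52,0,0,1],[3.52,-1.52,0,0,1],[3.52,-1.52,0,0,1],[3.52,-1.52,0,0,1],[3.52,-1.52,0,0,1]]'| grep -A1 posi
python3 -m creep '[[3.52,-1.52,0,0,1],[3.52,-1.52,0,0,1],[3.52,-1.52,0,0,1],[3.52,-1.52,0,0,1],[3.52,-1.52,0,0,1]]'| grep -A1 posi
python3 -m creep '[[3.52,-1.52,0,0,1],[3.52,-1.52,0,0,1],[3.52,-1.52,0,0,1],[3.52,-1.52,0,0,1],[3.52,-1.52,0,0,1]]'| grep -A1 posi
python3 -m creep '[[0,0,2,0,1],[0,0,2,0,1],[0,0,2,0,1],[0,0,2,0,1],[0,0,0,0,1]]'| grep -A1 posi
python3 -m creep '[[0,0,0,0,1],[0,0,0,0,1],[0,0,0,0,1]]'| grep -A1 posi
python3 - <<'E'
from h import *
o=arm.get_obs();im=arm.read_camera("wrist");c=cam("wrist",o);print(o["t"],o["position"],o["orientation"],o["q"])
m=mask(im,lambda h,s,v:v<35);m[270:]=0
try:
    g=biggest(m);print(g.min(0),g.max(0),rect(g,.054,c))
except Exception as e:print(e)
cv2.imwrite("pics/w3.png",im[:,:,::-1])
E
```

```text
position: [0.5257, -0.4311, 0.2647]
orientation: [-3.139, 0.0, 0.702]
position: [0.5256, -0.4311, 0.2647]
orientation: [-3.139, -0.001, 1.287]
position: [0.5024, -0.2393, 0.2649]
orientation: [-3.139, -0.001, 1.281]
position: [0.4799, -0.0491, 0.2653]
orientation: [-3.14, 0.0, 1.281]
position: [0.4574, 0.1411, 0.2653]
orientation: [-3.14, 0.001, 1.281]
position: [0.435, 0.3313, 0.2651]
orientation: [-3.14, 0.001, 1.281]
position: [0.434, 0.3283, 0.182]
orientation: [-3.137, 0.006, 1.282]
position: [0.4365, 0.3303, 0.1872]
orientation: [3.141, -0.001, 1.281]
9.5833 [0.43650701 0.33025897 0.18722044] [ 3.14095884e+00 -1.19765336e-03  1.28063150e+00] [-0.49161066  0.46611742 -0.36171345  2.03617573  0.25564761  0.6803426
 -1.30794614]
[319 160] [332 218] [443.2 333.8  52.6  11.2  73.3]
```

View pics/w3.png

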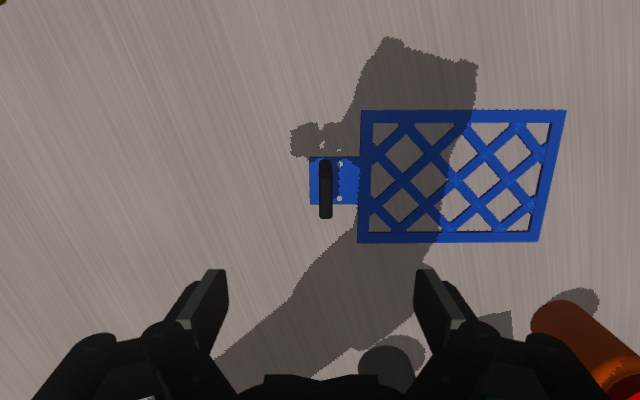

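```bash
python3 -m creep '[[0.2,0.55,2.5,0,1],[0,0,2.5,0,1],[0,0,2.5,0,1],[0,0,2.5,0,1],[0,0,2.5,0,1]]'| grep -A2 posi
python3 -m creep '[[0,0,2,0,1],[0,0,1.4,0,1],[0,0,0.9,0,1],[0,0,0.4,0,1],[0,0,0,0,1]]'| grep -A2 posi
python3 -m creep '[[0,0,0,0,1],[0,0,0,0,1],[0,0,0,0,1]]'| grep -A2 posi
```

```text
position: [0.4427, 0.3306, 0.0613]
orientation: [3.14, -0.002, 1.28]
ft_force: [0.4, 0.6, -0.1]
position: [0.4421, 0.3304, 0.0142]
orientation: [-3.142, 0.0, 1.281]
ft_force: [0.5, 1.1, -0.1]
position: [0.4425, 0.3305, 0.0152]
orientation: [3.141, -0.001, 1.281]
ft_force: [-0.2, -0.1, 0.3]
```

```bash
python3 -m creep '[[0,0,0.1,0,0],[0,0,0,0,0],[0,0,0,0,0],[0,0,0,0,0],[0,0,0,0,0]]'
python3 -m creep '[[0,0,0,0,0],[0,0,0,0,0],[0,0,0,0,0],[0,0,0,0,0],[0,0,0,0,0]]'
python3 -m creep '[[0,0,-0.5,0,0],[0,0,-0.5,0,0],[0,0,-1,0,0],[0,0,-1.5,0,0],[0,0,-1.5,0,0]]'
```

```text
t: 11.13
position: [0.442, 0.3303, 0.0133]
orientation: [-3.142, -0.0, 1.281]
ft_force: [-0.1, -0.1, 0.1]
gripper_width: 0.0256
grip_force: 0.0
t: 11.55
position: [0.442, 0.3303, 0.0134]
orientation: [3.142, -0.0, 1.281]
ft_force: [-0.7, -0.7, 2.7]
gripper_width: 0.0113
grip_force: 58.9
t: 11.97
position: [0.4417, 0.33, 0.0642]
orientation: [-3.141, 0.001, 1.281]
ft_force: [0.6, -0.1, -2.4]
gripper_width: 0.0114
grip_force: 58.4
```

```bash
python3 -m creep '[[0,0,-2.5,0,0],[0,0,-2.5,0,0],[0,0,-2.5,0,0],[0,0,-2.5,0,0],[0,0,-2.5,0,0]]'| grep -A2 posi
python3 -m creep '[[0,0,-1.3,0,0],[0,0,0,0,0],[0,0,0,0,0],[0,0,0,0,0]]'| grep -A5 posi
python3 - <<'E'
from h import *
o=arm.get_obs();w=arm.read_camera("wrist");s=arm.read_camera("side")
cw=cam("wrist",o);z=o["position"][2]-.019+.012-.004
m=mask(w,BLUE);cv2.imwrite("pics/a.png",np.hstack([w,s])[:, :, ::-1]);print(rect(biggest(m),z,cw),z)
cv2.imwrite("pics/ws.png",cv2.resize(np.vstack([w,s]),None,fx=.75,fy=.75)[:,:,::-1])
E
```

```text
position: [0.4416, 0.3298, 0.1903]
orientation: [-3.142, 0.0, 1.281]
ft_force: [0.4, -0.1, -2.6]
position: [0.4416, 0.3296, 0.2006]
orientation: [-3.141, 0.001, 1.281]
ft_force: [0.0, 0.6, -3.0]
gripper_width: 0.0113
grip_force: 58.5
[527.8 301.8 210.9 141.3 -16.3] 0.1896473782808624
```

View pics/ws.png

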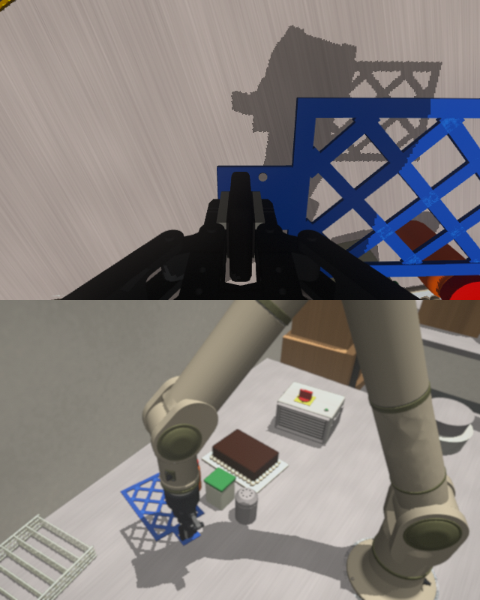

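```bash
python3 -m creep '[[-1,0.32,0,0,0],[-2,0.64,0,0,0],[-3,0.96,0,0,0],[-3,0.96,0,0,0],[-3,0.96,0,0,0]]'| grep -A2 posi
python3 -m creep '[[-3,0.96,0,0,0],[-3,0.96,0,0,0],[-3,0.96,0,0,0],[-3,0.96,0,0,0],[-3,0.96,0,0,0]]'| grep -A2 posi
python3 -m creep '[[-3,0.96,0,0,0],[-3,0.96,0,0,0],[-3,0.96,0,0,0],[-3,0.96,0,0,0],[-2,0.64,0,0,0]]'| grep -A2 posi
python3 -m creep '[[-1,0.32,0,0,0],[0,0,0,-0.06,0],[0,0,0,-0.06,0],[0,0,0,-0.06,0],[0,0,0,0,0]]'| grep -A5 posi
python3 -m creep '[[0,0,0,0,0],[0,0,0,0,0],[0,0,0,0,0]]'| grep -A5 posi
python3 - <<'E'
from h import *
o=arm.get_obs();w=arm.read_camera("wrist");s=arm.read_camera("side");t=arm.read_camera("top")
print(o["position"],o["orientation"],o["q"])
c=cam("top");m=mask(t,BLUE);m[:100]=0;m[:,:250]=0;m[:,430:]=0
g=biggest(m);print(g.min(0),g.max(0),rect(g,o["position"][2]-.007-.004,c))
cv2.imwrite("pics/b.png",np.hstack([cv2.resize(t[110:260,270:420],(400,400),interpolation=cv2.INTER_CUBIC),cv2.resize(s[100:340,200:440],(400,400))])[:,:,::-1])
E
```

```text
position: [0.4436, 0.2022, 0.2004]
orientation: [-3.14, 0.002, 1.282]
ft_force: [0.8, -0.0, -1.9]
position: [0.4466, 0.0446, 0.2007]
orientation: [-3.14, 0.001, 1.281]
ft_force: [0.7, 0.3, -1.5]
position: [0.449, -0.1037, 0.2006]
orientation: [-3.14, 0.001, 1.278]
ft_force: [-0.2, -0.9, -2.4]
position: [0.4501, -0.1104, 0.2008]
orientation: [-3.14, -0.0, 1.464]
ft_force: [0.0, -0.6, -1.3]
gripper_width: 0.012
grip_force: 58.5
position: [0.4505, -0.1104, 0.2011]
orientation: [-3.141, 0.0, 1.46]
ft_force: [-1.1, 0.5, -2.7]
gripper_width: 0.0115
grip_force: 58.5
[ 0.45052752 -0.11042567  0.20113683] [-3.14123046e+00  9.65047320e-06  1.45987644e+00] [ 0.43344934  0.36018495 -0.41078282  2.19359093  0.24125934  0.62982583
 -0.26085575]
[315 138] [372 209] [ 585.8 -125.5  198.4  138.7   -6.2]
```

View pics/b.png

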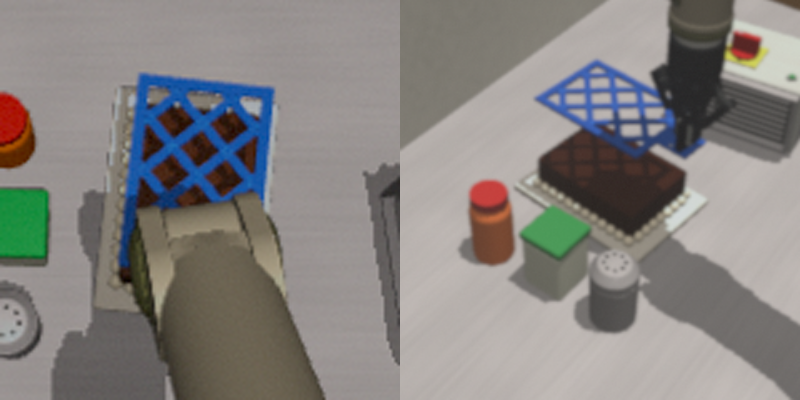

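Run:
```python
from h import *
s=arm.read_camera("side");t=arm.read_camera("top")
g=biggest(mask(s,BLUE)&(np.add.outer(np.zeros(400),np.arange(640))>250));print(g[g[:,0].argmin()],g[g[:,1].argmin()],g[g[:,1].argmax()])
A=np.float64([[322.5,138.5],[372.4,143],[315.4,210.5]]);B=np.float64([[282.2,158.8],[318.2,137.2],[344,191.8]])
n=lambda p,c:cv2.undistortPoints(p.reshape(-1,1,2),*c[:2]).reshape(-1,2).T
ct,cs=cam("top"),cam("side")
X=cv2.triangulatePoints(np.linalg.inv(ct[2])[:3],np.linalg.inv(cs[2])[:3],n(A,ct),n(B,cs));print((X[:3]/X[3]).T)
# cake height check: same on cake far corners via rect at z
```

```text
[283 158] [316 137] [341 193]
[[ 0.68679462 -0.07029548  0.19079917]
 [ 0.67527962 -0.20785359  0.184536  ]
 [ 0.48811779 -0.05044033  0.19784206]]
```

```bash
python3 -m creep '[[0,-0.1,1,-0.007,0],[0,0,2,0,0],[0,0,2,0,0],[0,0,1.5,0,0],[0,0,1,0,0]]'| grep -A2 posi
python3 -m creep '[[0,0,0.5,0,0],[0,0,0,0,0],[0,0,0,0,0],[0,0,0,0,0]]'| grep -A5 posi
python3 - <<'E'
from h import *
o=arm.get_obs();s=arm.read_camera("side");t=arm.read_camera("top")
c=cam("top");m=mask(t,BLUE);m[:100]=0;m[:,:250]=0;m[:,430:]=0
g=biggest(m);print(o["position"],o["orientation"],rect(g,o["position"][2]-.0094,c))
cv2.imwrite("pics/c.png",cv2.resize(s[150:270,240:400],None,fx=5,fy=5,interpolation=cv2.INTER_CUBIC)[:,:,::-1])
E
```

```text
position: [0.4493, -0.1104, 0.125]
orientation: [-3.14, -0.0, 1.468]
ft_force: [0.2, -0.6, -1.3]
position: [0.4501, -0.1105, 0.1218]
orientation: [3.141, 0.0, 1.468]
ft_force: [0.0, -0.4, -2.3]
gripper_width: 0.0116
grip_force: 58.6
[ 0.45009111 -0.11052015  0.12184477] [3.14067363e+00 8.31883981e-05 1.46777732e+00] [ 585.2 -124.6  198.2  138.7   -5.7]
```

View pics/c.png

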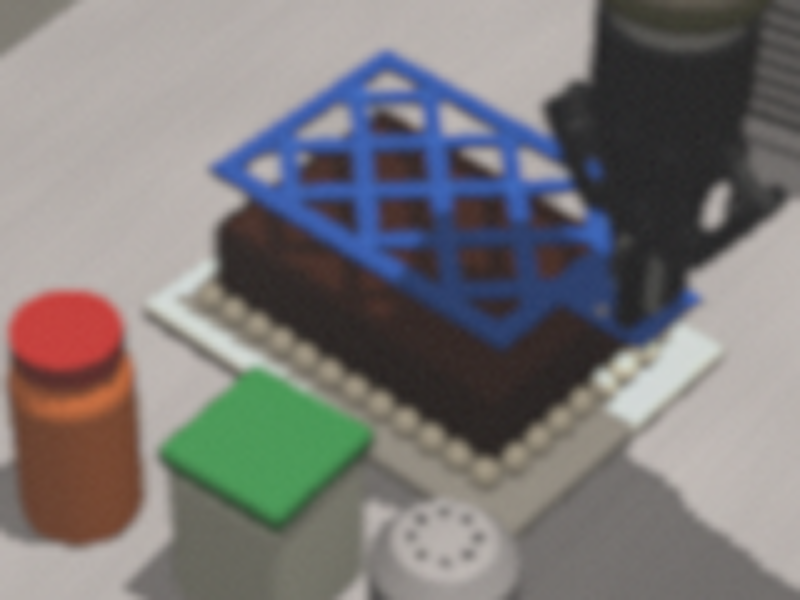

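```bash
python3 -m creep '[[0,-0.1,0.5,0,0],[0,0,0.8,0,0],[0,0,0.7,0,0],[0,0,0.3,0,0],[0,0,0.1,0,0]]'| grep -A2 posi
python3 -m creep '[[0,0,0,0,0],[0,0,0,0,0],[0,0,0,0,0],[0,0,0,0,0],[0,0,0,0,0]]'| grep -A5 posi
python3 - <<'E'
from h import *
s=arm.read_camera("side");t=arm.read_camera("top");o=arm.get_obs()
c=cam("top");m=mask(t,BLUE);m[:100]=0;m[:,:250]=0;m[:,430:]=0
g=biggest(m);print(o["t"],o["position"],o["orientation"],rect(g,o["position"][2]-.0094,c),np.abs(o["qvel"]).max())
r=mask(t,GREEN);r[:,:250]=0;r[:,300:]=0;print("green",rect(biggest(r),.106,c))
cv2.imwrite("pics/d.png",cv2.resize(s[60:260,240:440],None,fx=3,fy=3,interpolation=cv2.INTER_CUBIC)[:,:,::-1])
E
```

```text
position: [0.4482, -0.1102, 0.0963]
orientation: [-3.14, -0.0, 1.468]
ft_force: [-0.5, -0.1, -1.8]
position: [0.4488, -0.1104, 0.0974]
orientation: [3.141, 0.0, 1.468]
ft_force: [0.9, -0.2, -2.5]
gripper_width: 0.0109
grip_force: 58.5
16.7667 [ 0.44874964 -0.11046018  0.09740538] [3.14131070e+00 4.51196561e-05 1.46773001e+00] [ 584.3 -124.5  196.8  138.4   -5.7] 0.0030857130597346594
green [550.   65.9  72.3  71.6   0. ]
```

View pics/d.png

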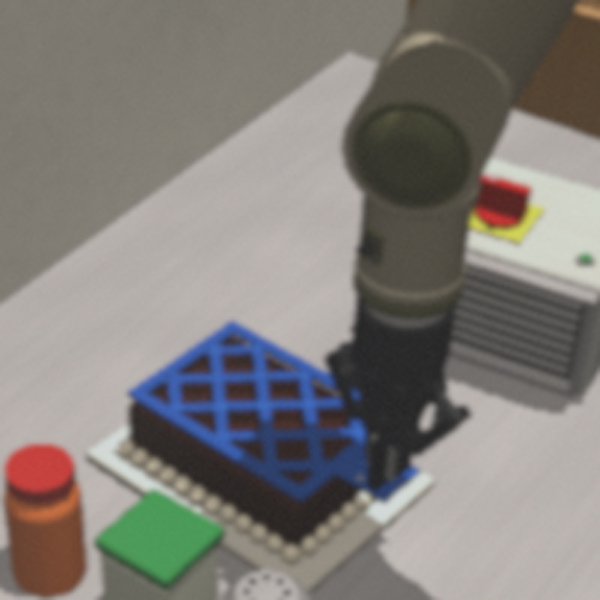

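The picture shows the stencil level just above the cake, with corners near (133,393) and (303,497). It is centred and aligned, the switch bar stands at on, and the containers have not moved.

```bash
python3 -c "
from plant import arm
print(arm.job_done())"
```

```text
the job is handed in; nothing more can be done
None
```

I turned the extractor's main switch on, and the gripper now holds the stencil level about 12 mm above the cake. By the last camera check it is centred and aligned to about 1 mm and 0.1°, and the containers looked undisturbed. I handed the job in at about 17 s of the 61 s, but the hand-in returned no verdict.

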